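# Put the glazed pots back on their own display stands

### The job

Visitors have put the four white pots back on the wrong wooden stands. Swap them round so that each pot stands upright in the middle of the stand that has its own shape: the round cup on the round stand, the square bottle on the square one, the six-sided pot on the six-sided one and the oblong box on the oblong one. Every stand holds only one pot, so a spare cork mat is there to park one on the way; the pots are fragile: set them down, never drop one or tip one over.

Things in the scene. Friction and masses are not known exactly. Their poses are not given: they have to be found in the camera images.
- cup_mid (a point): White round cup, open at the top, smooth, no handle: 75 mm high, 62 mm across at the rim, nearly straight sides (59 mm across at 16 mm up), foot 48 mm across; wall 4 mm; about 0.2 kg. The point is its centre, 37.5 mm above its underside, z up. At the start it stands on the six-sided or the oblong stand.
- bottle_mid (a point): White square bottle: body 54 x 54 mm and 70 mm high, a 40 mm square shoulder up to 78 mm, then a round neck 26 mm across up to the top at 118 mm (dark mouth); about 0.28 kg; easily held by the neck. The point is the centre, on the neck's axis, 59 mm above its underside; x and y square to its sides, z up. At the start it stands on the six-sided or the oblong stand.
- hex_pot_mid (a point): White six-sided pot, open at the top: 95 mm high, straight upright sides, 54 mm across its flats and 62 mm across its corners, wall 5 mm; about 0.24 kg. The point is its centre, 47.5 mm above its underside; y is square to one pair of flats (the others at 60 degrees), x points to a corner, z up. At the start it stands on the round or the square stand.
- oblong_box_mid (a point): White oblong box with its lid fixed on (thin reddish-brown seam round it): 84 mm long (x) by 44 mm wide (y) by 48 mm high, flat top; about 0.25 kg. The point is its centre, 24 mm above its underside, z up. At the start it stands on the round or the square stand.
- round_stand_top (a point): Dark wooden round stand, 110 mm across. Its point is the centre of its level top face, 15 mm above the table; fixed to the table. x and y run along the top, z up.
- square_stand_top (a point): Dark wooden square stand, 100 x 100 mm. Its point is the centre of its level top face, 15 mm above the table; fixed to the table. x and y run along the top, z up.
- hex_stand_top (a point): Dark wooden six-sided stand, 106 mm across its flats. Its point is the centre of its level top face, 15 mm above the table; fixed to the table. x and y run along the top, z up.
- oblong_stand_top (a point): Dark wooden oblong stand, 140 mm (x) by 84 mm (y). Its point is the centre of its level top face, 15 mm above the table; fixed to the table. x and y run along the top, z up.
- cork_mat_top (a point): Spare cork mat, 120 x 120 mm, light brown, empty at the start. The point is the centre of its top face, 6 mm above the table; fixed to the table.
Things that resemble listed ones, but are neither listed nor needed, are in the scene too. What is shaped like the part that bears oblong_box_mid but yellow is not meant.

How it is judged:
At the end, for the whole second after the job is handed in: Each pot stands upright (within 0.1 rad), at rest and let go on the stand of its own shape, its centre within 15 mm of the stand's centre seen from above and its underside on the stand's top (within 6 mm) (horizontal distance between cup_mid and round_stand_top below 0.015 m and z of cup_mid in the frame of round_stand_top between 0.0315 and 0.0435 m and angle between each of cup_mid, bottle_mid, hex_pot_mid, oblong_box_mid's own z axis and vertical below 0.1 rad and linear speed of each of cup, bottle, hex_pot, oblong_box below 0.02 m/s and angular speed of each of cup, bottle, hex_pot, oblong_box below 0.2 rad/s and horizontal distance between bottle_mid and square_stand_top below 0.015 m and z of bottle_mid in the frame of square_stand_top between 0.053 and 0.065 m and horizontal distance between hex_pot_mid and hex_stand_top below 0.015 m and z of hex_pot_mid in the frame of hex_stand_top between 0.0415 and 0.0535 m and horizontal distance between oblong_box_mid and oblong_stand_top below 0.015 m and z of oblong_box_mid in the frame of oblong_stand_top between 0.018 and 0.03 m); the robot touches nothing.
It fails at once if a pot is tipped over (more than 40 degrees) (angle between any of cup_mid, bottle_mid, hex_pot_mid, oblong_box_mid's own z axis and vertical above 0.7 rad).
It fails at once if a pot is dropped or thrown (moves faster than 0.6 m/s while no finger touches it) ((contact force between the fingers and cup below 0.02 N and linear speed of cup above 0.6 m/s) or (contact force between the fingers and bottle below 0.02 N and linear speed of bottle above 0.6 m/s) or (contact force between the fingers and hex_pot below 0.02 N and linear speed of hex_pot above 0.6 m/s) or (contact force between the fingers and oblong_box below 0.02 N and linear speed of oblong_box above 0.6 m/s)).
It also fails if it takes over 134 s, if anything falls off the work surface, if the arm or the gripper's body presses on something with over 40 N, if the wrist force passes 120 N, or if a joint passes its speed limit or range.

### The arm

A 6-joint arm with a two-finger parallel gripper is mounted at the origin on the work surface. World frame = base frame: x ahead of the robot, y to its left, z up, the work surface at z = 0. Lengths are in m, angles in rad, forces in N, time in s.
With the tool pointing down it reaches from about 0.325 to 0.85 m from the base axis. Payload 4.4 kg.
Tool frame: the origin (TCP) lies midway between the tips of the shut fingers; the grasp point (between the pads) lies 19 mm behind it (manip.hold_point_z is the distance from the TCP to the grasp point, in m); z points along the fingers, y is the line along which they close (so a half turn about z gives the same grasp; the last joint's range is limited). The gripper opens to 94 mm and grips with 3 to 60 N. Pads are 16 mm wide; open, the fingers measure 119 mm over their backs; the gripper's body (75 mm by 177 mm) begins 78 mm behind the grasp point.
Start: joints at [-1.308, 0.207, 1.542, -0, 1.393, -0.15], TCP at [0.231, -0.527, 0.205] pointing down, gripper open.
Joint ranges: [-2.73, 2.73], [-0.86, 2.22], [0.23, 2.46], [-1.11, 4.25], [0.08, 2.63], [-2.82, 2.82]. Speed limits (rad/s): [2.79, 2.79, 3.14, 3.14, 3.14, 3.14].

### API

Orientations are given as a 3x3 rotation matrix whose columns are the frame's x, y, z axes.
In Python, from cell import manip, read_camera, calibration, workorder gives the robot as it stands. The module is installed in compiled form; this text tells all that it offers.
- The arm moves only by the tool step_arm, never from a script. Its argument "deltas" is a list of rows, each an object with "claw": the finger opening in m, from 0 to 0.094; "travel": the shift along the world's x, y, z in m, a list of three; "delta_rot": the turn, a rotation vector about the world's x, y, z in rad, a list of three. A call has exactly 10 rows; each row shifts and turns the commanded pose from where the row before left it; what a row does not reach is not made up. A row lasts 1/10 s, in which the tool goes at most 50 mm and 8.59 degrees, less where a joint would pass 70% of its speed; a pose out of reach is approached as far as the arm can. A call is refused whole if a number of a shift passes 0.05 or a number of a turn 0.15, either way. A call with a gripper value outside its range is refused whole. The fingers move at their own pace and stop on an object; "grip_force" is the grip in N (left out, the last holds). Time passes only in rows, so rows that do not move let the fingers close, or fill a call up. It gives the time, the measured TCP pose, the force, the opening and the grip force at its end, in the units of the state.
- manip.get_obs(): the state, without advancing time (a new reading comes with each control period).
- read_camera(name): name is "scene" or "top" or "wrist"; returns (picture, depth): 420x560x3 uint8, red, green, blue; 420x560 float32, m along the optical axis (not along the pixel's ray), 0 where there is no reading.
- calibration(name): a dict with "mtx" (3x3 intrinsics, pixels), "R" (3x3) and "t" (3): a world point X has camera coordinates R X + t. Camera axes: x right, y down, z forward; pixel columns grow to the right and rows downward; lengths in m; the calibration is good to about 2 mm. A picture is of the moment at which its call begins: read the wrist's pose just before it. calibration takes no time and is no camera call; for the wrist camera it gives the pose at the moment of the call.
- workorder.sign_off(): hands the job in; it is judged then, once.
The state is a dict: "clock": time; "joint_pos": joint angles; "qd": joint speeds; "effort": joint torques, N m; "position": TCP position; "ee_rot": TCP orientation; "wrist_force": force on the tool from outside, world axes, zero at the start; "ft_torque": the same for the moment, N m; "gripper_width": finger opening in m; "grasp_force": force on a finger pad.
Only numpy, scipy, OpenCV 4.12 (cv2) and the standard library are available. Lean on these libraries where they do the work, as an engineer would, in place of code of your own. Each camera call takes 0.05 s, during which the arm holds its last target. There are 200 camera calls.

## Working session

There is one attempt and no reset: what is moved stays moved. The work goes in short steps, Python scripts to look and compute and a tool call to move; the robot and the scene stay as the last step left them, time stands still between calls to the robot, and variables do not carry over. Pictures are saved under pics/ and viewed, at most 14 in all, crops included, and the job is handed in when it is done.

Besides the shell and the picture viewer there is one more tool, called after "Call:" by a JSON object that holds its "method" and its "body", one argument or row to a line. step_arm: Moves the arm, as the interface text tells. Its arguments: {"type":"object","properties":{"deltas":{"type":"array","items":{"type":"object","properties":{"claw":{"type":"number"},"travel":{"type":"array","items":{"type":"number"}},"delta_rot":{"type":"array","items":{"type":"number"}}}}},"grip_force":{"type":"number"}},"required":["deltas"]}

```bash
mkdir -p pics; python3 - <<'E'
from cell import manip, read_camera, calibration
import cv2,numpy as np
for n in ("scene","top"):
    p,d=read_camera(n); c=calibration(n)
    cv2.imwrite(f"pics/{n}0.png",p[:,:,::-1]); np.savez(f"{n}0.npz",p=p,d=d,**c)
    print(n,c)
print(manip.get_obs())
E
```

```text
scene {'mtx': array([[383.45333298,   0.        , 276.86244656],
       [  0.        , 383.45333298, 214.16926987],
       [  0.        ,   0.        ,   1.        ]]), 'R': array([[ 0.09628702,  0.99522341,  0.01609879],
       [ 0.78917026, -0.066475  , -0.61056644],
       [-0.60657985,  0.07149431, -0.7918014 ]]), 't': array([-0.12485421, -0.34487347,  1.32159635])}
top {'mtx': array([[481.33297943,   0.        , 275.72668974],
       [  0.        , 481.33297943, 210.16679785],
       [  0.        ,   0.        ,   1.        ]]), 'R': array([[ 2.27188772e-04, -9.99894862e-01, -1.44987667e-02],
       [-9.97014417e-01,  8.93039883e-04, -7.72104619e-02],
       [ 7.72152921e-02,  1.44730207e-02, -9.96909389e-01]]), 't': array([0.10410292, 0.5292723 , 1.28201036])}
{'clock': 0.1, 'joint_pos': array([-1.30850386e+00,  2.07344448e-01,  1.54280471e+00, -7.83659521e-06,
        1.39347957e+00, -1.50494360e-01]), 'qd': array([ 8.30998949e-06, -1.77554525e-03, -4.00934811e-03,  1.33361712e-03,
       -4.43508168e-04,  1.99010554e-03]), 'effort': array([-1.22900714e-03, -3.71864426e+01, -2.82294202e+01,  6.98913401e-02,
        3.11085570e-02, -5.66457584e-05]), 'position': array([ 0.23046947, -0.52600111,  0.20440445]), 'ee_rot': array([[ 9.16005929e-01,  4.01164369e-01, -5.35395175e-04],
       [ 4.01164616e-01, -9.16003871e-01,  1.96443951e-03],
       [ 2.97639082e-04, -2.01421983e-03, -9.99997927e-01]]), 'wrist_force': array([-0.38918269, -0.23008957,  0.40472207]), 'ft_torque': array([-0.05765678, -0.03194382, -0.02255791]), 'grasp_force': 0.0, 'gripper_width': 0.09397363235633242}
```

View pics/top0.png

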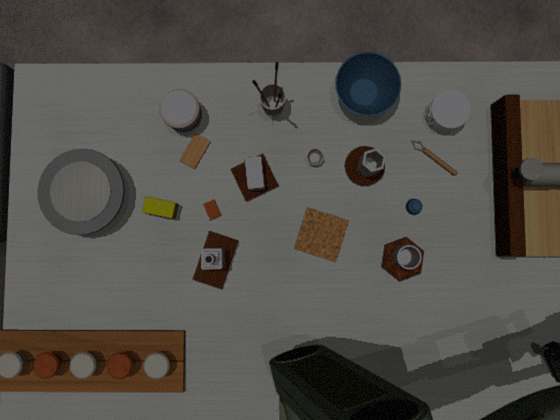

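View pics/scene0.png

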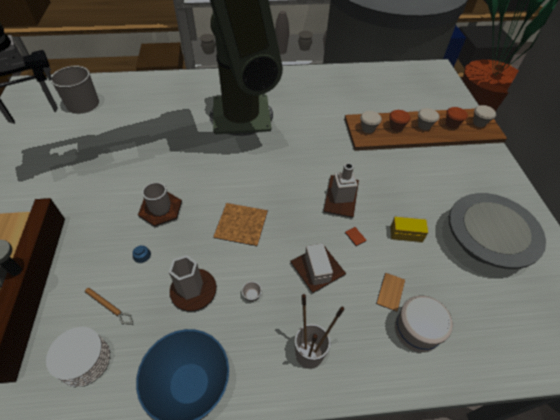

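The top view shows:
- **Box:** white, at (255,173) on the square stand. The yellow block at (160,207) is a decoy.
- **Hex pot:** (370,162) on the round stand.
- **Bottle:** (211,259) on the oblong stand.
- **Cup:** (408,257) on the hex stand. Lookalikes are the brush cup (272,98), the lidded jar (180,110) and the white bowl (448,110).
- **Cork mat:** (321,234), empty.

The scene view agrees with this.

```bash
cat > h.py <<'E'
import numpy as np,cv2
def cloud(f):
    z=np.load(f+".npz"); d=z['d']; v,u=np.nonzero(d>0); D=d[v,u]
    K=z['mtx']; X=np.c_[(u-K[0,2])/K[0,0]*D,(v-K[1,2])/K[1,1]*D,D]
    return (X-z['t'])@z['R'], z['p'][v,u].astype(int), np.c_[u,v]
def rect(P):
    (c,s,a)=cv2.minAreaRect((P[:,:2]*1000).astype(np.float32)); e=cv2.minEnclosingCircle((P[:,:2]*1000).astype(np.float32))
    return "c(%.1f,%.1f) s(%.1f,%.1f) a%.1f | circ (%.1f,%.1f) r%.1f n%d"%(*c,*s,a,*e[0],e[1],len(P))
E
python3 - <<'E'
from h import *
px={'square/box':(255,173),'round/hex':(365,165),'oblong/bottle':(215,260),'hex/cup':(403,258),'mat':(321,234)}
X,C,uv=cloud("top0"); Xs,Cs,_=cloud("scene0")
for n,(u,v) in px.items():
    c=np.median(X[(abs(uv-[u,v])<3).all(1)],0)
    print(n,c.round(3))
    for nm,A in(("top",X),("scene",Xs)):
        P=A[np.hypot(*(A[:,:2]-c[:2]).T)<.1]
        z=P[:,2]
        print(' ',nm,'table z',np.median(z[z<.005]).round(4),'hist',np.histogram(z,bins=np.arange(.003,.15,.006))[0])
        lo,hi=(.004,.010) if n=='mat' else (.010,.020)
        print('   stand',rect(P[(z>lo)&(z<hi)]))
        Q=P[z>.03]
        if len(Q)>20:
            m=np.percentile(Q[:,2],98); print('   pottop z',m.round(4),rect(Q[Q[:,2]>m-.006]))
E
python3 - <<'E'
import cv2
p=cv2.imread('pics/top0.png')[130:300,180:440]
cv2.imwrite('pics/crop1.png',cv2.resize(p,None,fx=3,fy=3,interpolation=2))
E
```

```text
square/box [0.624 0.158 0.062]
  top table z -0.0001 hist [367 380 381  12   7   7   5   8  14 256 250   3   0   0   0   0   0   0
   0   0   0   0   0   0]
   stand c(620.5,164.3) s(100.1,99.7) a25.2 | circ (620.0,164.8) r69.0 n729
   pottop z 0.0674 c(625.6,161.3) s(82.2,43.5) a6.5 | circ (625.5,161.9) r44.9 n385
  scene table z 0.0001 hist [ 73 356 369  35  38  34  42  43  33 324 267   0   0   0   0   0   0   0
   0   0   0   0   0   0]
   stand c(627.2,164.4) s(99.8,100.9) a25.1 | circ (627.8,164.1) r68.7 n719
   pottop z 0.0657 c(632.6,161.3) s(83.7,43.7) a6.0 | circ (632.2,161.5) r45.9 n566
round/hex [ 0.637 -0.126  0.106]
  top table z -0.0002 hist [373 357 375  91  23  18  24  17  22  27  21  20  30  16  31  24  28  95
  56   0   0   0   0   0]
   stand c(650.1,-135.7) s(108.6,102.0) a35.0 | circ (651.9,-137.5) r55.2 n687
   pottop z 0.114 c(648.8,-144.1) s(54.0,57.4) a15.4 | circ (649.2,-144.5) r29.6 n113
  scene table z -0.0001 hist [ 75 479 465  31  34  42  50  56  58  53  65  54  69  66  75  76  72 185
  41   0   0   0   0   0]
   stand c(665.3,-135.2) s(95.2,108.2) a24.5
[... 1126 characters left out ...]
6  74  72 103   2   0   0
   0   0   0   0   0   0]
   stand c(408.3,-235.1) s(101.7,117.9) a17.6 | circ (406.9,-236.3) r59.7 n605
   pottop z 0.0911 c(410.8,-234.5) s(61.4,59.0) a33.9 | circ (410.5,-233.4) r31.9 n131
mat [ 0.465 -0.019  0.007]
  top table z 0.0008 hist [1767  233    2    0    0    0    0    0    0    0    0    0    0    0
    0    0    0    0    0    0    0    0    0    0]
   stand c(464.4,-16.1) s(185.7,193.9) a84.2 | circ (465.6,-18.8) r99.0 n1551
  scene table z 0.0004 hist [1584   25    0    0    0    0    0    0    0    0    0    0    0    0
    0    0    0    0    0    0    0    0    0    0]
   stand c(454.0,-11.7) s(136.8,165.9) a79.1 | circ (461.2,-14.2) r91.1 n1452
```

View pics/crop1.png

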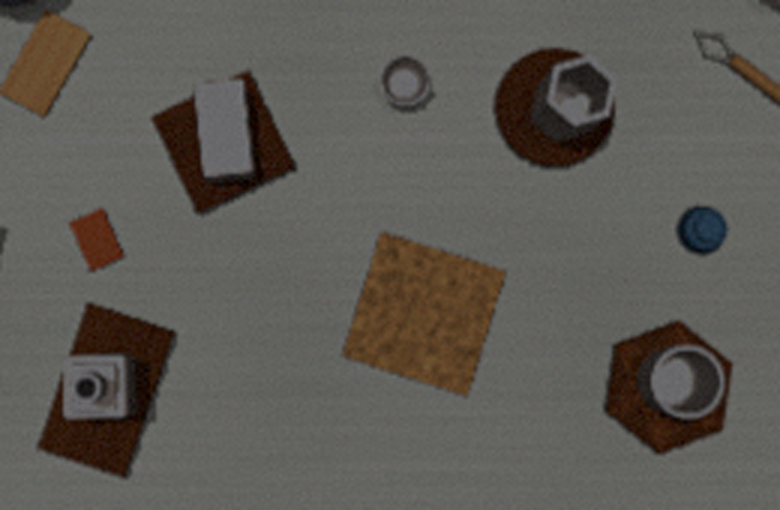

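The close crop confirms the four pots. The two cameras disagree by about 6 mm in x, so I'll arbitrate with the wrist camera on the way in.

Call:
{"method": "step_arm", "body": {
  "deltas": [
    {"claw": 0.094, "travel": [0.02, 0.045, 0.008]},
    {"claw": 0.094, "travel": [0.02, 0.045, 0.008]},
    {"claw": 0.094, "travel": [0.02, 0.045, 0.008]},
    {"claw": 0.094, "travel": [0.02, 0.045, 0.008]},
    {"claw": 0.094, "travel": [0.02, 0.045, 0.008]},
    {"claw": 0.094, "travel": [0.02, 0.045, 0.008]},
    {"claw": 0.094, "travel": [0.02, 0.045, 0.008]},
    {"claw": 0.094, "travel": [0.02, 0.045, 0.008]},
    {"claw": 0.094, "travel": [0.02, 0.045, 0.008]},
    {"claw": 0.094, "travel": [0.02, 0.045, 0.008]}
  ]
}}

```text
$.deltas[0]: bad value
```

Call:
{"method": "step_arm", "body": {
  "deltas": [
    {"claw": 0.094, "travel": [-0.005, 0.045, 0.008]},
    {"claw": 0.094, "travel": [-0.005, 0.045, 0.008]},
    {"claw": 0.094, "travel": [-0.005, 0.045, 0.008]},
    {"claw": 0.094, "travel": [-0.005, 0.045, 0.008]},
    {"claw": 0.094, "travel": [-0.005, 0.045, 0.008]},
    {"claw": 0.094, "travel": [0, 0.045, 0]},
    {"claw": 0.094, "travel": [0, 0.04, 0]},
    {"claw": 0.094},
    {"claw": 0.094},
    {"claw": 0.094}
  ]
}}

```text
$.deltas[0]: bad value
```

```bash
cat >> h.py <<'E'
def snap(n,f):
    from cell import read_camera,calibration
    c=calibration(n); p,d=read_camera(n); cv2.imwrite(f"pics/{f}.png",p[:,:,::-1]); np.savez(f+".npz",p=p,d=d,**c)
def look(f,c,hi=.02,lo=.01,r=.1,band=.006):
    X,C,_=cloud(f); P=X[np.hypot(*(X[:,:2]-np.array(c)).T)<r]; z=P[:,2]
    T=z[abs(z)<.005]; print(f,'table',np.median(T).round(4) if len(T) else None)
    S=P[(z>lo)&(z<hi)]
    if len(S)>20: print('  stand',rect(S))
    Q=P[z>.03]
    if len(Q)>20:
        m=np.percentile(Q[:,2],98); print('  pot z %.4f'%m,rect(Q[Q[:,2]>m-band]))
E
python3 - <<'E'
from h import *
from cell import manip
o=manip.get_obs(); print(o['clock'],o['position'],o['joint_pos'])
snap("wrist","w1"); look("w1",(.40,.268)); look("w1",(.625,.162))
X,C,_=cloud("w1"); print(X.min(0),X.max(0))
E
```

```text
0.1 [ 0.23046947 -0.52600111  0.20440445] [-1.30850386e+00  2.07344448e-01  1.54280471e+00 -7.83659521e-06
  1.39347957e+00 -1.50494360e-01]
w1 table None
w1 table None
[-0.10535722 -1.67995133 -0.75610803] [ 0.52130074 -0.16091336  0.34349585]
```

View pics/w1.png

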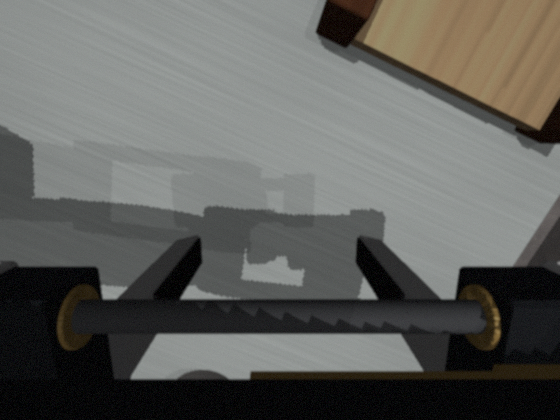

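The moves were refused because each row needs all three fields. The wrist picture shows only the table and fingers at the start pose. I'll resend in full.

Call:
{"method": "step_arm", "body": {
  "deltas": [
    {"claw": 0.094, "travel": [0.02, 0.045, 0.008], "delta_rot": [0, 0, 0]},
    {"claw": 0.094, "travel": [0.02, 0.045, 0.008], "delta_rot": [0, 0, 0]},
    {"claw": 0.094, "travel": [0.02, 0.045, 0.008], "delta_rot": [0, 0, 0]},
    {"claw": 0.094, "travel": [0.02, 0.045, 0.008], "delta_rot": [0, 0, 0]},
    {"claw": 0.094, "travel": [0.02, 0.045, 0.008], "delta_rot": [0, 0, 0]},
    {"claw": 0.094, "travel": [0.02, 0.045, 0.008], "delta_rot": [0, 0, 0]},
    {"claw": 0.094, "travel": [0.02, 0.045, 0.008], "delta_rot": [0, 0, 0]},
    {"claw": 0.094, "travel": [0.02, 0.045, 0.008], "delta_rot": [0, 0, 0]},
    {"claw": 0.094, "travel": [0.02, 0.045, 0.008], "delta_rot": [0, 0, 0]},
    {"claw": 0.094, "travel": [0.02, 0.045, 0.008], "delta_rot": [0, 0, 0]}
  ],
  "grip_force": 20
}}

```text
clock: 1.15
position: [0.4309, -0.0747, 0.2858]
ee_rot: [[0.916, 0.401, 0.0], [0.401, -0.916, -0.0], [0.0, 0.0, -1.0]]
wrist_force: [1.1, -0.1, -1.0]
gripper_width: 0.0937
grasp_force: 0.0
```

Call:
{"method": "step_arm", "body": {
  "deltas": [
    {"claw": 0.094, "travel": [-0.005, 0.045, 0.008], "delta_rot": [0, 0, 0]},
    {"claw": 0.094, "travel": [-0.005, 0.045, 0.008], "delta_rot": [0, 0, 0]},
    {"claw": 0.094, "travel": [-0.005, 0.045, 0.008], "delta_rot": [0, 0, 0]},
    {"claw": 0.094, "travel": [-0.005, 0.045, 0.008], "delta_rot": [0, 0, 0]},
    {"claw": 0.094, "travel": [-0.005, 0.045, 0.008], "delta_rot": [0, 0, 0]},
    {"claw": 0.094, "travel": [0, 0.045, 0], "delta_rot": [0, 0, 0]},
    {"claw": 0.094, "travel": [0, 0.04, 0], "delta_rot": [0, 0, 0]},
    {"claw": 0.094, "travel": [0, 0, 0], "delta_rot": [0, 0, 0]},
    {"claw": 0.094, "travel": [0, 0, 0], "delta_rot": [0, 0, 0]},
    {"claw": 0.094, "travel": [0, 0, 0], "delta_rot": [0, 0, 0]}
  ]
}}

```text
clock: 2.15
position: [0.4056, 0.2323, 0.3251]
ee_rot: [[0.916, 0.4, -0.001], [0.4, -0.916, -0.001], [-0.001, 0.001, -1.0]]
wrist_force: [-1.4, -0.2, -0.0]
gripper_width: 0.0939
grasp_force: 0.0
```

```bash
python3 - <<'E'
from h import *
from cell import manip
o=manip.get_obs(); print(o['clock'],o['position'],o['joint_pos'],o['ee_rot'])
snap("wrist","w2"); look("w2",(.40,.268)); look("w2",(.625,.162))
E
```

```text
2.15 [0.4056149  0.23229941 0.32512474] [ 3.35103329e-01 -9.68694417e-02  1.61686077e+00 -6.30351494e-04
  1.62241661e+00  1.49404701e+00] [[ 9.16393441e-01  4.00278333e-01 -5.62921825e-04]
 [ 4.00277802e-01 -9.16393440e-01 -8.62620174e-04]
 [-8.61146033e-04  5.65174359e-04 -9.99999470e-01]]
w2 table 0.0009
  stand c(400.5,268.9) s(84.0,139.7) a71.3 | circ (400.9,268.7) r80.4 n3052
  pot z 0.4636 c(428.1,242.2) s(3.8,100.7) a23.8 | circ (427.7,242.0) r50.3 n17285
w2 table 0.001
  stand c(625.7,164.2) s(100.2,100.7) a25.2 | circ (625.5,164.2) r69.7 n2562
  pot z 0.0657 c(631.2,161.5) s(84.3,44.3) a6.4 | circ (631.3,161.7) r46.0 n2386
```

View pics/w2.png

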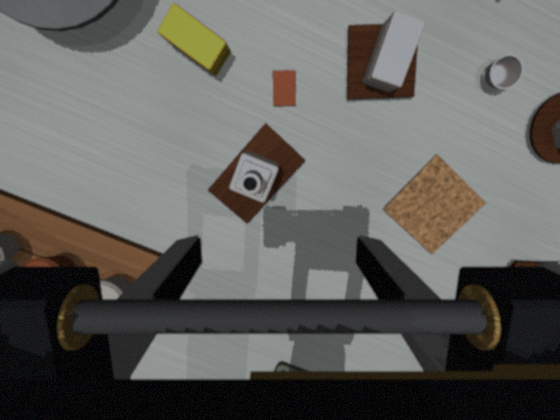

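The wrist view shows the bottle (250,180) on the oblong stand, the box (395,52) on the square stand and the mat (435,203). The wrist camera agrees with the scene camera, so I'll use it.

```bash
python3 - <<'E'
from h import *
X,C,uv=cloud("w2")
k=(abs(X[:,2]-.13)<.012)&(np.hypot(X[:,0]-.405,X[:,1]-.268)<.04); print('neck',rect(X[k]))
k=(abs(X[:,2]-.093)<.004)&(np.hypot(X[:,0]-.405,X[:,1]-.268)<.04); print('shoulder',rect(X[k]))
k=(abs(X[:,2]-.085)<.004)&(np.hypot(X[:,0]-.405,X[:,1]-.268)<.06); print('body',rect(X[k]))
for f in("w2","scene0"):
    X,C,uv=cloud(f)
    m=(np.hypot(X[:,0]-.465,X[:,1]+.019)<.1)&(C[:,0]-C[:,2]>30)&(X[:,2]<.012); print('mat',rect(X[m]),np.median(X[m,2]))
X,C,uv=cloud("scene0")
for c in((.41,-.236),(.655,-.14)):
    m=(np.hypot(X[:,0]-c[0],X[:,1]-c[1])<.09)&(X[:,2]<.02)&(X[:,2]>.009);Y=X[m];print(rect(Y));x=Y[:,0];y=Y[:,1]
    print(x.min(),x.max(),y.min(),y.max())
E
```

```text
neck c(405.4,269.0) s(24.5,24.7) a21.8 | circ (404.9,269.0) r12.8 n377
shoulder c(404.8,269.1) s(40.0,40.0) a1.4 | circ (405.2,268.7) r26.7 n489
body c(404.7,269.1) s(54.0,53.9) a1.4 | circ (404.9,268.8) r36.1 n658
mat c(469.4,-18.0) s(119.6,118.4) a72.0 | circ (470.2,-17.7) r81.6 n5093 0.0070327433442262674
mat c(466.6,-17.2) s(119.4,127.8) a72.4 | circ (469.0,-17.4) r82.4 n1609 0.005866745365336164
c(408.1,-234.6) s(101.7,118.9) a17.6 | circ (405.8,-235.4) r59.7 n616
0.35019593531918297 0.46371400469257196 -0.29236330956302115 -0.17933355979284996
c(665.3,-135.2) s(95.2,108.2) a24.5 | circ (658.5,-137.9) r54.9 n939
0.6069371785361464 0.7127438021301336 -0.19245121269192395 -0.08492683169272645
```

Call:
{"method": "step_arm", "body": {
  "deltas": [
    {"claw": 0.07, "travel": [0, 0.018, -0.04], "delta_rot": [0, 0, 0]},
    {"claw": 0.07, "travel": [-0.001, 0.018, -0.04], "delta_rot": [0, 0, 0]},
    {"claw": 0.07, "travel": [0, 0, -0.045], "delta_rot": [0, 0, 0]},
    {"claw": 0.07, "travel": [0, 0, -0.04], "delta_rot": [0, 0, 0]},
    {"claw": 0.07, "travel": [0, 0, -0.03], "delta_rot": [0, 0, 0]},
    {"claw": 0.07, "travel": [0, 0, -0.02], "delta_rot": [0, 0, 0]},
    {"claw": 0.07, "travel": [0, 0, -0.01], "delta_rot": [0, 0, 0]},
    {"claw": 0.07, "travel": [0, 0, 0], "delta_rot": [0, 0, 0]},
    {"claw": 0.01, "travel": [0, 0, 0], "delta_rot": [0, 0, 0]},
    {"claw": 0.01, "travel": [0, 0, 0], "delta_rot": [0, 0, 0]}
  ],
  "grip_force": 25
}}

```text
clock: 3.2
position: [0.4062, 0.2696, 0.1021]
ee_rot: [[0.916, 0.401, 0.003], [0.401, -0.916, 0.001], [0.003, 0.0, -1.0]]
wrist_force: [0.1, 0.4, -0.3]
gripper_width: 0.0571
grasp_force: 0.0
```

Call:
{"method": "step_arm", "body": {
  "deltas": [
    {"claw": 0.01, "travel": [0, 0, 0], "delta_rot": [0, 0, 0]},
    {"claw": 0.01, "travel": [0, 0, 0], "delta_rot": [0, 0, 0]},
    {"claw": 0.01, "travel": [0, 0, 0], "delta_rot": [0, 0, 0]},
    {"claw": 0.01, "travel": [0, 0, 0], "delta_rot": [0, 0, 0]},
    {"claw": 0.01, "travel": [0, 0, 0], "delta_rot": [0, 0, 0]},
    {"claw": 0.01, "travel": [0, 0, 0.005], "delta_rot": [0, 0, 0]},
    {"claw": 0.01, "travel": [0, 0, 0.01], "delta_rot": [0, 0, 0]},
    {"claw": 0.01, "travel": [0, 0, 0.015], "delta_rot": [0, 0, 0]},
    {"claw": 0.01, "travel": [0, 0, 0.015], "delta_rot": [0, 0, 0]},
    {"claw": 0.01, "travel": [0, 0, 0.015], "delta_rot": [0, 0, 0]}
  ]
}}

```text
clock: 4.2
position: [0.4043, 0.2692, 0.1611]
ee_rot: [[0.916, 0.401, -0.001], [0.401, -0.916, -0.0], [-0.001, -0.0, -1.0]]
wrist_force: [-0.0, 0.6, -4.0]
gripper_width: 0.0255
grasp_force: 25.0
```

Call:
{"method": "step_arm", "body": {
  "deltas": [
    {"claw": 0.01, "travel": [0.004, -0.02, 0], "delta_rot": [0, 0, 0]},
    {"claw": 0.01, "travel": [0.008, -0.035, 0], "delta_rot": [0, 0, 0]},
    {"claw": 0.01, "travel": [0.009, -0.04, 0], "delta_rot": [0, 0, 0]},
    {"claw": 0.01, "travel": [0.009, -0.04, 0], "delta_rot": [0, 0, 0]},
    {"claw": 0.01, "travel": [0.009, -0.04, 0], "delta_rot": [0, 0, 0]},
    {"claw": 0.01, "travel": [0.009, -0.04, 0], "delta_rot": [0, 0, 0]},
    {"claw": 0.01, "travel": [0.008, -0.035, 0], "delta_rot": [0, 0, 0]},
    {"claw": 0.01, "travel": [0.004, -0.02, 0], "delta_rot": [0, 0, 0]},
    {"claw": 0.01, "travel": [0.003, -0.012, 0], "delta_rot": [0, 0, 0]},
    {"claw": 0.01, "travel": [0.001, -0.005, 0], "delta_rot": [0, 0, 0]}
  ]
}}

```text
clock: 5.2
position: [0.4688, -0.0185, 0.1606]
ee_rot: [[0.917, 0.4, -0.0], [0.4, -0.917, 0.0], [0.0, -0.0, -1.0]]
wrist_force: [0.7, -0.0, -4.0]
gripper_width: 0.0257
grasp_force: 25.0
```

Call:
{"method": "step_arm", "body": {
  "deltas": [
    {"claw": 0.01, "travel": [0, 0, -0.015], "delta_rot": [0, 0, 0]},
    {"claw": 0.01, "travel": [0, 0, -0.02], "delta_rot": [0, 0, 0]},
    {"claw": 0.01, "travel": [0, 0, -0.015], "delta_rot": [0, 0, 0]},
    {"claw": 0.01, "travel": [0, 0, -0.008], "delta_rot": [0, 0, 0]},
    {"claw": 0.01, "travel": [0, 0, -0.004], "delta_rot": [0, 0, 0]},
    {"claw": 0.01, "travel": [0, 0, -0.003], "delta_rot": [0, 0, 0]},
    {"claw": 0.01, "travel": [0, 0, -0.002], "delta_rot": [0, 0, 0]},
    {"claw": 0.01, "travel": [0, 0, -0.001], "delta_rot": [0, 0, 0]},
    {"claw": 0.01, "travel": [0, 0, 0], "delta_rot": [0, 0, 0]},
    {"claw": 0.01, "travel": [0, 0, 0], "delta_rot": [0, 0, 0]}
  ]
}}

```text
clock: 6.2
position: [0.469, -0.0178, 0.0928]
ee_rot: [[0.916, 0.401, 0.001], [0.401, -0.916, -0.0], [0.001, 0.0, -1.0]]
wrist_force: [-0.2, 0.2, -3.7]
gripper_width: 0.0252
grasp_force: 25.0
```

Call:
{"method": "step_arm", "body": {
  "deltas": [
    {"claw": 0.01, "travel": [0, 0, -0.001], "delta_rot": [0, 0, 0]},
    {"claw": 0.01, "travel": [0, 0, -0.001], "delta_rot": [0, 0, 0]},
    {"claw": 0.01, "travel": [0, 0, 0], "delta_rot": [0, 0, 0]},
    {"claw": 0.07, "travel": [0, 0, 0], "delta_rot": [0, 0, 0]},
    {"claw": 0.07, "travel": [0, 0, 0], "delta_rot": [0, 0, 0]},
    {"claw": 0.07, "travel": [0, 0, 0], "delta_rot": [0, 0, 0]},
    {"claw": 0.07, "travel": [0, 0, 0.01], "delta_rot": [0, 0, 0]},
    {"claw": 0.07, "travel": [0, 0, 0.03], "delta_rot": [0, 0, 0]},
    {"claw": 0.07, "travel": [0, 0, 0.04], "delta_rot": [0, 0, 0]},
    {"claw": 0.07, "travel": [0, 0, 0.04], "delta_rot": [0, 0, 0]}
  ]
}}

```text
clock: 7.2
position: [0.4682, -0.0176, 0.212]
ee_rot: [[0.916, 0.401, -0.001], [0.401, -0.916, 0.0], [-0.001, -0.0, -1.0]]
wrist_force: [0.5, -0.3, -0.9]
gripper_width: 0.0702
grasp_force: 0.0
```

Call:
{"method": "step_arm", "body": {
  "deltas": [
    {"claw": 0.085, "travel": [0.02, 0.022, 0], "delta_rot": [0, 0, -0.1]},
    {"claw": 0.085, "travel": [0.02, 0.022, 0], "delta_rot": [0, 0, -0.1]},
    {"claw": 0.085, "travel": [0.02, 0.022, 0], "delta_rot": [0, 0, -0.1]},
    {"claw": 0.085, "travel": [0.02, 0.022, 0], "delta_rot": [0, 0, 0]},
    {"claw": 0.085, "travel": [0.02, 0.022, 0], "delta_rot": [0, 0, 0]},
    {"claw": 0.085, "travel": [0.02, 0.022, 0], "delta_rot": [0, 0, 0]},
    {"claw": 0.085, "travel": [0.02, 0.022, 0], "delta_rot": [0, 0, 0]},
    {"claw": 0.085, "travel": [0.015, 0.018, 0], "delta_rot": [0, 0, 0]},
    {"claw": 0.085, "travel": [0.007, 0.0075, 0], "delta_rot": [0, 0, 0]},
    {"claw": 0.085, "travel": [0, 0, 0], "delta_rot": [0, 0, 0]}
  ]
}}

```text
clock: 8.2
position: [0.6311, 0.1625, 0.2105]
ee_rot: [[0.994, 0.114, 0.0], [0.114, -0.994, -0.0], [0.0, 0.0, -1.0]]
wrist_force: [-0.3, -0.1, -0.1]
gripper_width: 0.0849
grasp_force: 0.0
```

Call:
{"method": "step_arm", "body": {
  "deltas": [
    {"claw": 0.085, "travel": [0, 0, -0.04], "delta_rot": [0, 0, 0]},
    {"claw": 0.085, "travel": [0, 0, -0.045], "delta_rot": [0, 0, 0]},
    {"claw": 0.085, "travel": [0, 0, -0.04], "delta_rot": [0, 0, 0]},
    {"claw": 0.085, "travel": [0, 0, -0.03], "delta_rot": [0, 0, 0]},
    {"claw": 0.085, "travel": [0, 0, -0.016], "delta_rot": [0, 0, 0]},
    {"claw": 0.085, "travel": [0, 0, -0.01], "delta_rot": [0, 0, 0]},
    {"claw": 0.085, "travel": [0, 0, -0.005], "delta_rot": [0, 0, 0]},
    {"claw": 0.085, "travel": [0, 0, 0], "delta_rot": [0, 0, 0]},
    {"claw": 0.03, "travel": [0, 0, 0], "delta_rot": [0, 0, 0]},
    {"claw": 0.03, "travel": [0, 0, 0], "delta_rot": [0, 0, 0]}
  ]
}}

```text
clock: 9.2
position: [0.632, 0.162, 0.0262]
ee_rot: [[0.994, 0.113, 0.003], [0.113, -0.994, 0.0], [0.003, -0.0, -1.0]]
wrist_force: [0.1, -0.5, 0.4]
gripper_width: 0.0723
grasp_force: 0.0
```

Call:
{"method": "step_arm", "body": {
  "deltas": [
    {"claw": 0.03, "travel": [0, 0, 0], "delta_rot": [0, 0, 0]},
    {"claw": 0.03, "travel": [0, 0, 0], "delta_rot": [0, 0, 0]},
    {"claw": 0.03, "travel": [0, 0, 0], "delta_rot": [0, 0, 0]},
    {"claw": 0.03, "travel": [0, 0, 0], "delta_rot": [0, 0, 0]},
    {"claw": 0.03, "travel": [0, 0, 0], "delta_rot": [0, 0, 0]},
    {"claw": 0.03, "travel": [0, 0, 0.005], "delta_rot": [0, 0, 0]},
    {"claw": 0.03, "travel": [0, 0, 0.01], "delta_rot": [0, 0, 0]},
    {"claw": 0.03, "travel": [0, 0, 0.015], "delta_rot": [0, 0, 0]},
    {"claw": 0.03, "travel": [0, 0, 0.015], "delta_rot": [0, 0, 0]},
    {"claw": 0.03, "travel": [0, 0, 0.015], "delta_rot": [0, 0, 0]}
  ]
}}

```text
clock: 10.2
position: [0.6312, 0.1619, 0.0865]
ee_rot: [[0.994, 0.113, 0.001], [0.113, -0.994, 0.0], [0.001, -0.0, -1.0]]
wrist_force: [0.3, 1.1, -3.4]
gripper_width: 0.0438
grasp_force: 25.0
```

Call:
{"method": "step_arm", "body": {
  "deltas": [
    {"claw": 0.03, "travel": [-0.015, 0.007, 0], "delta_rot": [0, 0, 0]},
    {"claw": 0.03, "travel": [-0.025, 0.0117, 0], "delta_rot": [0, 0, -0.05]},
    {"claw": 0.03, "travel": [-0.025, 0.0117, 0], "delta_rot": [0, 0, -0.08]},
    {"claw": 0.03, "travel": [-0.025, 0.0117, 0], "delta_rot": [0, 0, -0.09]},
    {"claw": 0.03, "travel": [-0.025, 0.0117, 0], "delta_rot": [0, 0, -0.09]},
    {"claw": 0.03, "travel": [-0.025, 0.0117, 0], "delta_rot": [0, 0, -0.08]},
    {"claw": 0.03, "travel": [-0.025, 0.0117, 0], "delta_rot": [0, 0, -0.05]},
    {"claw": 0.03, "travel": [-0.025, 0.0117, 0], "delta_rot": [0, 0, 0]},
    {"claw": 0.03, "travel": [-0.025, 0.0117, 0], "delta_rot": [0, 0, 0]},
    {"claw": 0.03, "travel": [-0.015, 0.007, 0], "delta_rot": [0, 0, 0]}
  ]
}}

```text
clock: 11.2
position: [0.3993, 0.2702, 0.0856]
ee_rot: [[0.947, -0.32, 0.001], [-0.32, -0.947, 0.001], [0.001, -0.001, -1.0]]
wrist_force: [-0.5, -0.2, -3.7]
gripper_width: 0.0438
grasp_force: 25.0
```

Call:
{"method": "step_arm", "body": {
  "deltas": [
    {"claw": 0.03, "travel": [0, 0, -0.01], "delta_rot": [0, 0, 0]},
    {"claw": 0.03, "travel": [0, 0, -0.015], "delta_rot": [0, 0, 0]},
    {"claw": 0.03, "travel": [0, 0, -0.015], "delta_rot": [0, 0, 0]},
    {"claw": 0.03, "travel": [0, 0, -0.01], "delta_rot": [0, 0, 0]},
    {"claw": 0.03, "travel": [0, 0, -0.004], "delta_rot": [0, 0, 0]},
    {"claw": 0.03, "travel": [0, 0, -0.003], "delta_rot": [0, 0, 0]},
    {"claw": 0.03, "travel": [0, 0, -0.002], "delta_rot": [0, 0, 0]},
    {"claw": 0.03, "travel": [0, 0, -0.001], "delta_rot": [0, 0, 0]},
    {"claw": 0.03, "travel": [0, 0, 0], "delta_rot": [0, 0, 0]},
    {"claw": 0.03, "travel": [0, 0, 0], "delta_rot": [0, 0, 0]}
  ]
}}

```text
clock: 12.2
position: [0.401, 0.2696, 0.0248]
ee_rot: [[0.947, -0.321, 0.001], [-0.321, -0.947, 0.0], [0.001, -0.001, -1.0]]
wrist_force: [-0.1, -0.5, -3.5]
gripper_width: 0.0438
grasp_force: 25.0
```

Call:
{"method": "step_arm", "body": {
  "deltas": [
    {"claw": 0.03, "travel": [0, 0, -0.001], "delta_rot": [0, 0, 0]},
    {"claw": 0.03, "travel": [0, 0, 0], "delta_rot": [0, 0, 0]},
    {"claw": 0.085, "travel": [0, 0, 0], "delta_rot": [0, 0, 0]},
    {"claw": 0.085, "travel": [0, 0, 0], "delta_rot": [0, 0, 0]},
    {"claw": 0.085, "travel": [0, 0, 0], "delta_rot": [0, 0, 0]},
    {"claw": 0.085, "travel": [0, 0, 0.01], "delta_rot": [0, 0, 0]},
    {"claw": 0.085, "travel": [0, 0, 0.03], "delta_rot": [0, 0, 0]},
    {"claw": 0.085, "travel": [0, 0, 0.04], "delta_rot": [0, 0, 0]},
    {"claw": 0.085, "travel": [0, 0, 0.04], "delta_rot": [0, 0, 0]},
    {"claw": 0.085, "travel": [0, 0, 0.04], "delta_rot": [0, 0, 0]}
  ]
}}

```text
clock: 13.2
position: [0.4005, 0.2693, 0.1857]
ee_rot: [[0.947, -0.321, 0.001], [-0.321, -0.947, 0.0], [0.001, -0.001, -1.0]]
wrist_force: [0.3, 0.2, -0.7]
gripper_width: 0.0846
grasp_force: 0.0
```

Call:
{"method": "step_arm", "body": {
  "deltas": [
    {"claw": 0.07, "travel": [0.004, -0.02, 0], "delta_rot": [0, 0, 0]},
    {"claw": 0.07, "travel": [0.008, -0.035, 0], "delta_rot": [0, 0, 0]},
    {"claw": 0.07, "travel": [0.009, -0.04, 0], "delta_rot": [0, 0, 0]},
    {"claw": 0.07, "travel": [0.009, -0.04, 0], "delta_rot": [0, 0, 0]},
    {"claw": 0.07, "travel": [0.01, -0.04, 0], "delta_rot": [0, 0, 0]},
    {"claw": 0.07, "travel": [0.01, -0.04, 0], "delta_rot": [0, 0, 0]},
    {"claw": 0.07, "travel": [0.009, -0.035, 0], "delta_rot": [0, 0, 0]},
    {"claw": 0.07, "travel": [0.005, -0.02, 0], "delta_rot": [0, 0, 0]},
    {"claw": 0.07, "travel": [0.003, -0.012, 0], "delta_rot": [0, 0, 0]},
    {"claw": 0.07, "travel": [0.001, -0.005, 0], "delta_rot": [0, 0, 0]}
  ]
}}

```text
clock: 14.2
position: [0.4689, -0.0184, 0.1839]
ee_rot: [[0.947, -0.323, 0.001], [-0.323, -0.947, 0.0], [0.001, -0.0, -1.0]]
wrist_force: [-0.0, -0.1, -0.1]
gripper_width: 0.0703
grasp_force: 0.0
```

```bash
python3 - <<'E'
from h import *
snap("scene","s1"); snap("top","t1")
look("s1",(.40,.268));look("t1",(.40,.268))
X,C,_=cloud("s1")
for c in((.469,-.018),):
  P=X[(np.hypot(X[:,0]-c[0],X[:,1]-c[1])<.04)];print(np.histogram(P[:,2],np.arange(0,.3,.01))[0])
  for a,b in((.07,.08),(.114,.127)):
    k=(P[:,2]>a)&(P[:,2]<b);print(rect(P[k]))
E
```

```text
s1 table -0.0
  stand c(400.7,269.0) s(83.5,144.0) a71.5 | circ (401.6,270.2) r80.2 n678
  pot z 0.0655 c(403.0,269.8) s(43.5,87.2) a70.8 | circ (403.4,270.8) r45.5 n368
t1 table 0.0001
  stand c(397.3,275.3) s(96.9,140.0) a71.3 | circ (395.3,268.3) r80.0 n964
  pot z 0.0685 c(397.1,269.5) s(43.5,82.2) a70.9 | circ (396.2,270.1) r44.6 n326
[188  46  42  45  54  46  51 166 126  27  26  29  71   0   0   0   0   0
  11  18  18  18  23  20  19  22  13   7  10]
c(470.7,-17.1) s(52.9,54.4) a88.7 | circ (470.8,-18.5) r35.4 n166
c(470.2,-18.6) s(25.2,23.7) a55.8 | circ (470.2,-17.7) r13.6 n88
```

View pics/s1.png

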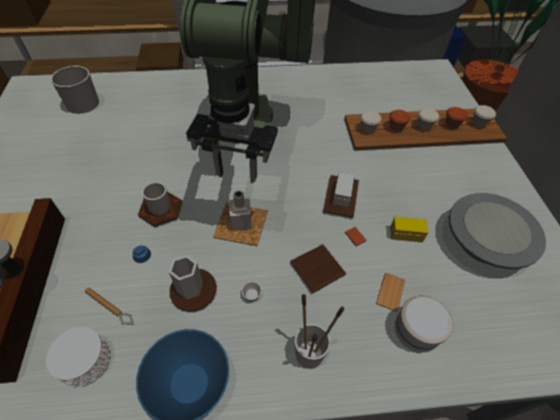

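The scene view shows the box centred on the oblong stand (343,190), the bottle upright on the mat (240,212) and the square stand empty (318,268). Next I'll move the bottle to the square stand.

Call:
{"method": "step_arm", "body": {
  "deltas": [
    {"claw": 0.07, "travel": [0.001, 0, -0.03], "delta_rot": [0, 0, 0]},
    {"claw": 0.07, "travel": [0, 0, -0.03], "delta_rot": [0, 0, 0]},
    {"claw": 0.07, "travel": [0, 0, -0.02], "delta_rot": [0, 0, 0]},
    {"claw": 0.07, "travel": [0, 0, -0.009], "delta_rot": [0, 0, 0]},
    {"claw": 0.07, "travel": [0, 0, -0.004], "delta_rot": [0, 0, 0]},
    {"claw": 0.01, "travel": [0, 0, 0], "delta_rot": [0, 0, 0]},
    {"claw": 0.01, "travel": [0, 0, 0], "delta_rot": [0, 0, 0]},
    {"claw": 0.01, "travel": [0, 0, 0], "delta_rot": [0, 0, 0]},
    {"claw": 0.01, "travel": [0, 0, 0], "delta_rot": [0, 0, 0]},
    {"claw": 0.01, "travel": [0, 0, 0], "delta_rot": [0, 0, 0]}
  ]
}}

```text
clock: 15.3
position: [0.4701, -0.0177, 0.091]
ee_rot: [[0.947, -0.322, 0.001], [-0.322, -0.947, -0.0], [0.001, -0.0, -1.0]]
wrist_force: [0.4, 0.1, 0.8]
gripper_width: 0.0334
grasp_force: 0.0
```

Call:
{"method": "step_arm", "body": {
  "deltas": [
    {"claw": 0.01, "travel": [0, 0, 0], "delta_rot": [0, 0, 0]},
    {"claw": 0.01, "travel": [0, 0, 0], "delta_rot": [0, 0, 0]},
    {"claw": 0.01, "travel": [0, 0, 0.005], "delta_rot": [0, 0, 0]},
    {"claw": 0.01, "travel": [0, 0, 0.01], "delta_rot": [0, 0, 0]},
    {"claw": 0.01, "travel": [0, 0, 0.015], "delta_rot": [0, 0, 0]},
    {"claw": 0.01, "travel": [0, 0, 0.015], "delta_rot": [0, 0, 0]},
    {"claw": 0.01, "travel": [0, 0, 0.015], "delta_rot": [0, 0, 0]},
    {"claw": 0.01, "travel": [0, 0, 0.01], "delta_rot": [0, 0, 0]},
    {"claw": 0.01, "travel": [0, 0, 0], "delta_rot": [0, 0, 0]},
    {"claw": 0.01, "travel": [0, 0, 0], "delta_rot": [0, 0, 0]}
  ]
}}

```text
clock: 16.3
position: [0.4694, -0.0175, 0.1603]
ee_rot: [[0.947, -0.321, -0.0], [-0.321, -0.947, 0.0], [-0.0, -0.0, -1.0]]
wrist_force: [0.2, 0.1, -4.0]
gripper_width: 0.0254
grasp_force: 25.0
```

Call:
{"method": "step_arm", "body": {
  "deltas": [
    {"claw": 0.01, "travel": [0.008, 0.0093, 0], "delta_rot": [0, 0, 0]},
    {"claw": 0.01, "travel": [0.0175, 0.0204, 0], "delta_rot": [0, 0, 0.04]},
    {"claw": 0.01, "travel": [0.0175, 0.0204, 0], "delta_rot": [0, 0, 0.07]},
    {"claw": 0.01, "travel": [0.0175, 0.0204, 0], "delta_rot": [0, 0, 0.09]},
    {"claw": 0.01, "travel": [0.0175, 0.0204, 0], "delta_rot": [0, 0, 0.09]},
    {"claw": 0.01, "travel": [0.0175, 0.0204, 0], "delta_rot": [0, 0, 0.07]},
    {"claw": 0.01, "travel": [0.0175, 0.0204, 0], "delta_rot": [0, 0, 0.05]},
    {"claw": 0.01, "travel": [0.0175, 0.0204, 0], "delta_rot": [0, 0, 0]},
    {"claw": 0.01, "travel": [0.0175, 0.0204, 0], "delta_rot": [0, 0, 0]},
    {"claw": 0.01, "travel": [0.008, 0.0095, 0], "delta_rot": [0, 0, 0]}
  ]
}}

```text
clock: 17.3
position: [0.6263, 0.1669, 0.1587]
ee_rot: [[0.996, 0.084, -0.001], [0.084, -0.996, 0.001], [-0.001, -0.001, -1.0]]
wrist_force: [-0.1, -0.2, -3.9]
gripper_width: 0.0254
grasp_force: 25.0
```

Call:
{"method": "step_arm", "body": {
  "deltas": [
    {"claw": 0.01, "travel": [0, 0, 0], "delta_rot": [0, 0, 0]},
    {"claw": 0.01, "travel": [0, 0, -0.012], "delta_rot": [0, 0, 0]},
    {"claw": 0.01, "travel": [0, 0, -0.017], "delta_rot": [0, 0, 0]},
    {"claw": 0.01, "travel": [0, 0, -0.015], "delta_rot": [0, 0, 0]},
    {"claw": 0.01, "travel": [0, 0, -0.008], "delta_rot": [0, 0, 0]},
    {"claw": 0.01, "travel": [0, 0, -0.004], "delta_rot": [0, 0, 0]},
    {"claw": 0.01, "travel": [0, 0, -0.003], "delta_rot": [0, 0, 0]},
    {"claw": 0.01, "travel": [0, 0, -0.002], "delta_rot": [0, 0, 0]},
    {"claw": 0.01, "travel": [0, 0, 0], "delta_rot": [0, 0, 0]},
    {"claw": 0.01, "travel": [0, 0, 0], "delta_rot": [0, 0, 0]}
  ]
}}

```text
clock: 18.3
position: [0.6261, 0.1645, 0.1001]
ee_rot: [[0.997, 0.083, 0.001], [0.083, -0.997, 0.0], [0.001, -0.0, -1.0]]
wrist_force: [0.6, 0.3, -3.4]
gripper_width: 0.0255
grasp_force: 25.0
```

Call:
{"method": "step_arm", "body": {
  "deltas": [
    {"claw": 0.01, "travel": [0, 0, -0.001], "delta_rot": [0, 0, 0]},
    {"claw": 0.01, "travel": [0, 0, 0], "delta_rot": [0, 0, 0]},
    {"claw": 0.07, "travel": [0, 0, 0], "delta_rot": [0, 0, 0]},
    {"claw": 0.07, "travel": [0, 0, 0], "delta_rot": [0, 0, 0]},
    {"claw": 0.07, "travel": [0, 0, 0], "delta_rot": [0, 0, 0]},
    {"claw": 0.07, "travel": [0, 0, 0.01], "delta_rot": [0, 0, 0]},
    {"claw": 0.07, "travel": [0, 0, 0.02], "delta_rot": [0, 0, 0]},
    {"claw": 0.07, "travel": [0, 0, 0.04], "delta_rot": [0, 0, 0]},
    {"claw": 0.07, "travel": [0, 0, 0.04], "delta_rot": [0, 0, 0]},
    {"claw": 0.07, "travel": [0, 0, 0.04], "delta_rot": [0, 0, 0]}
  ]
}}

```text
clock: 19.3
position: [0.6255, 0.1644, 0.2507]
ee_rot: [[0.997, 0.083, 0.001], [0.083, -0.997, 0.0], [0.001, -0.0, -1.0]]
wrist_force: [1.4, -0.5, -0.4]
gripper_width: 0.07
grasp_force: 0.0
```

Call:
{"method": "step_arm", "body": {
  "deltas": [
    {"claw": 0.094, "travel": [-0.017, -0.036, 0.007], "delta_rot": [0, 0, 0]},
    {"claw": 0.094, "travel": [-0.017, -0.036, 0.007], "delta_rot": [0, 0, 0]},
    {"claw": 0.094, "travel": [-0.017, -0.036, 0.007], "delta_rot": [0, 0, 0]},
    {"claw": 0.094, "travel": [-0.017, -0.036, 0.007], "delta_rot": [0, 0, 0]},
    {"claw": 0.094, "travel": [-0.017, -0.036, 0.007], "delta_rot": [0, 0, 0]},
    {"claw": 0.094, "travel": [-0.017, -0.036, 0.007], "delta_rot": [0, 0, 0]},
    {"claw": 0.094, "travel": [-0.017, -0.036, 0.007], "delta_rot": [0, 0, 0]},
    {"claw": 0.094, "travel": [-0.017, -0.036, 0.007], "delta_rot": [0, 0, 0]},
    {"claw": 0.094, "travel": [-0.017, -0.036, 0.007], "delta_rot": [0, 0, 0]},
    {"claw": 0.094, "travel": [-0.017, -0.036, 0.007], "delta_rot": [0, 0, 0]}
  ]
}}

```text
clock: 20.3
position: [0.4548, -0.1969, 0.3198]
ee_rot: [[0.997, 0.083, 0.001], [0.083, -0.997, -0.001], [0.001, 0.001, -1.0]]
wrist_force: [-0.3, 0.4, -0.6]
gripper_width: 0.0941
grasp_force: 0.0
```

Call:
{"method": "step_arm", "body": {
  "deltas": [
    {"claw": 0.094, "travel": [0, 0, 0], "delta_rot": [0, 0, 0]},
    {"claw": 0.094, "travel": [0, 0, 0], "delta_rot": [0, 0, 0]},
    {"claw": 0.094, "travel": [0, 0, 0], "delta_rot": [0, 0, 0]},
    {"claw": 0.094, "travel": [0, 0, 0], "delta_rot": [0, 0, 0]},
    {"claw": 0.094, "travel": [0, 0, 0], "delta_rot": [0, 0, 0]},
    {"claw": 0.094, "travel": [0, 0, 0], "delta_rot": [0, 0, 0]},
    {"claw": 0.094, "travel": [0, 0, 0], "delta_rot": [0, 0, 0]},
    {"claw": 0.094, "travel": [0, 0, 0], "delta_rot": [0, 0, 0]},
    {"claw": 0.094, "travel": [0, 0, 0], "delta_rot": [0, 0, 0]},
    {"claw": 0.094, "travel": [0, 0, 0], "delta_rot": [0, 0, 0]}
  ]
}}

```text
clock: 21.3
position: [0.4557, -0.1956, 0.3184]
ee_rot: [[0.997, 0.083, -0.0], [0.083, -0.997, 0.0], [-0.0, -0.0, -1.0]]
wrist_force: [0.1, 0.1, 0.1]
gripper_width: 0.0942
grasp_force: 0.0
```

```bash
python3 - <<'E'
from h import *
from cell import manip
o=manip.get_obs();print(o['position'],o['joint_pos'])
snap("wrist","w3"); snap("scene","s2")
for f in("w3","s2"):
  X,C,_=cloud(f); X=X[X[:,2]<.15]
  for n,c in(('cup',(.41,-.235)),('hex',(.657,-.14)),('bottle',(.626,.164))):
    P=X[np.hypot(X[:,0]-c[0],X[:,1]-c[1])<.085]; z=P[:,2]
    k=(z>.01)&(z<.02); 
    if k.sum()>20: print(f,n,'stand',rect(P[k]))
    Q=P[z>.03]
    if len(Q)>20:
      m=np.percentile(Q[:,2],98); R=Q[Q[:,2]>m-.006]; print('   top %.4f'%m,rect(R))
      if n=='hex':
        # support width vs direction
        a=np.deg2rad(np.arange(0,180,5)); w=[np.ptp(R[:,:2]@[np.cos(t),np.sin(t)])*1000 for t in a]; print(np.round(w,0))
E
```

```text
[ 0.45565596 -0.19562494  0.31840404] [-5.80237894e-01 -3.10624164e-02  1.56821494e+00 -1.87731760e-05
  1.60451498e+00  9.07787489e-01]
w3 cup stand c(403.5,-236.9) s(106.3,119.5) a20.2 | circ (403.5,-237.0) r60.7 n1939
   top 0.0919 c(409.9,-233.9) s(61.3,59.9) a4.9 | circ (409.7,-234.3) r31.0 n432
w3 hex stand c(652.0,-138.4) s(98.7,108.4) a6.2 | circ (657.5,-138.4) r54.9 n2398
   top 0.1120 c(646.6,-145.4) s(43.5,60.1) a4.4 | circ (654.4,-144.9) r30.8 n603
[45. 44. 44. 45. 46. 49. 51. 53. 54. 56. 56. 57. 57. 56. 55. 55. 55. 57.
 59. 60. 61. 62. 62. 61. 60. 59. 57. 55. 54. 54. 54. 54. 53. 51. 50. 48.]
w3 bottle stand c(625.6,163.5) s(100.6,101.4) a25.1 | circ (620.8,160.8) r66.5 n2720
   top 0.0928 c(627.5,142.1) s(30.9,20.6) a7.5 | circ (626.2,143.1) r17.1 n175
s2 cup stand c(407.7,-236.2) s(102.9,118.1) a17.7 | circ (406.2,-237.3) r60.2 n613
   top 0.0912 c(410.9,-234.0) s(60.5,61.1) a44.5 | circ (411.1,-233.2) r32.1 n134
s2 hex stand c(665.3,-135.0) s(94.3,108.5) a25.7 | circ (658.9,-137.8) r55.0 n933
   top 0.1116 c(654.7,-145.3) s(61.5,54.3) a47.4 | circ (654.8,-145.2) r30.9 n214
[61. 59. 58. 56. 57. 58. 60. 61. 61. 62. 61. 61. 60. 59. 57. 56. 55. 56.
 58. 59. 60. 61. 61. 60. 59. 58. 56. 55. 55. 57. 59. 60. 61. 62. 62. 61.]
s2 bottle stand c(627.0,164.5) s(99.5,101.7) a24.8 | circ (627.8,164.1) r68.9 n769
   top 0.1342 c(627.2,164.0) s(24.8,23.9) a81.6 | circ (627.1,164.0) r12.8 n100
```

View pics/w3.png

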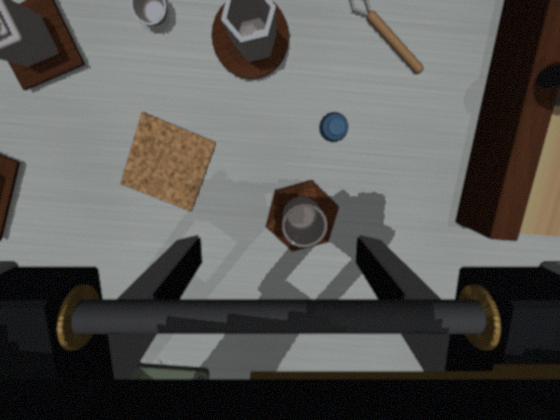

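The bottle is centred on the square stand. In the wrist view the cup is at (303,222) on the hex stand (303,216), the hex pot at (250,25) on the round stand, and the mat at (168,162) is free. Now the cup goes to the mat.

Call:
{"method": "step_arm", "body": {
  "deltas": [
    {"claw": 0.094, "travel": [-0.023, -0.019, -0.03], "delta_rot": [0, 0, 0]},
    {"claw": 0.094, "travel": [-0.023, -0.019, -0.03], "delta_rot": [0, 0, 0]},
    {"claw": 0.094, "travel": [0, 0, -0.045], "delta_rot": [0, 0, 0]},
    {"claw": 0.094, "travel": [0, 0, -0.045], "delta_rot": [0, 0, 0]},
    {"claw": 0.094, "travel": [0, 0, -0.045], "delta_rot": [0, 0, 0]},
    {"claw": 0.094, "travel": [0, 0, -0.035], "delta_rot": [0, 0, 0]},
    {"claw": 0.094, "travel": [0, 0, -0.025], "delta_rot": [0, 0, 0]},
    {"claw": 0.094, "travel": [0, 0, -0.013], "delta_rot": [0, 0, 0]},
    {"claw": 0.094, "travel": [0, 0, -0.007], "delta_rot": [0, 0, 0]},
    {"claw": 0.094, "travel": [0, 0, -0.002], "delta_rot": [0, 0, 0]}
  ]
}}

```text
clock: 22.4
position: [0.41, -0.2339, 0.0416]
ee_rot: [[0.997, 0.083, 0.0], [0.083, -0.997, -0.0], [0.0, 0.0, -1.0]]
wrist_force: [-0.5, 0.2, -0.2]
gripper_width: 0.0941
grasp_force: 0.0
```

Call:
{"method": "step_arm", "body": {
  "deltas": [
    {"claw": 0.04, "travel": [0, 0, 0], "delta_rot": [0, 0, 0]},
    {"claw": 0.04, "travel": [0, 0, 0], "delta_rot": [0, 0, 0]},
    {"claw": 0.04, "travel": [0, 0, 0], "delta_rot": [0, 0, 0]},
    {"claw": 0.04, "travel": [0, 0, 0], "delta_rot": [0, 0, 0]},
    {"claw": 0.04, "travel": [0, 0, 0], "delta_rot": [0, 0, 0]},
    {"claw": 0.04, "travel": [0, 0, 0], "delta_rot": [0, 0, 0]},
    {"claw": 0.04, "travel": [0, 0, 0.005], "delta_rot": [0, 0, 0]},
    {"claw": 0.04, "travel": [0, 0, 0.01], "delta_rot": [0, 0, 0]},
    {"claw": 0.04, "travel": [0, 0, 0.015], "delta_rot": [0, 0, 0]},
    {"claw": 0.04, "travel": [0, 0, 0.01], "delta_rot": [0, 0, 0]}
  ]
}}

```text
clock: 23.4
position: [0.4099, -0.2337, 0.0826]
ee_rot: [[0.997, 0.083, 0.001], [0.083, -0.997, -0.0], [0.001, 0.0, -1.0]]
wrist_force: [-0.3, -0.6, -1.2]
gripper_width: 0.0616
grasp_force: 25.0
```

Call:
{"method": "step_arm", "body": {
  "deltas": [
    {"claw": 0.04, "travel": [0.003, 0.012, 0], "delta_rot": [0, 0, 0]},
    {"claw": 0.04, "travel": [0.0065, 0.024, 0], "delta_rot": [0, 0, 0]},
    {"claw": 0.04, "travel": [0.0065, 0.024, 0], "delta_rot": [0, 0, 0]},
    {"claw": 0.04, "travel": [0.0065, 0.024, 0], "delta_rot": [0, 0, 0]},
    {"claw": 0.04, "travel": [0.0065, 0.024, 0], "delta_rot": [0, 0, 0]},
    {"claw": 0.04, "travel": [0.0065, 0.024, 0], "delta_rot": [0, 0, 0]},
    {"claw": 0.04, "travel": [0.0065, 0.024, 0], "delta_rot": [0, 0, 0]},
    {"claw": 0.04, "travel": [0.0065, 0.024, 0], "delta_rot": [0, 0, 0]},
    {"claw": 0.04, "travel": [0.0065, 0.024, 0], "delta_rot": [0, 0, 0]},
    {"claw": 0.04, "travel": [0.004, 0.012, 0], "delta_rot": [0, 0, 0]}
  ]
}}

```text
clock: 24.4
position: [0.468, -0.0151, 0.0809]
ee_rot: [[0.996, 0.085, -0.001], [0.085, -0.996, 0.001], [-0.001, -0.001, -1.0]]
wrist_force: [0.4, 0.2, -1.1]
gripper_width: 0.0614
grasp_force: 25.0
```

Call:
{"method": "step_arm", "body": {
  "deltas": [
    {"claw": 0.04, "travel": [0, 0, 0], "delta_rot": [0, 0, 0]},
    {"claw": 0.04, "travel": [0, 0, -0.01], "delta_rot": [0, 0, 0]},
    {"claw": 0.04, "travel": [0, 0, -0.015], "delta_rot": [0, 0, 0]},
    {"claw": 0.04, "travel": [0, 0, -0.01], "delta_rot": [0, 0, 0]},
    {"claw": 0.04, "travel": [0, 0, -0.006], "delta_rot": [0, 0, 0]},
    {"claw": 0.04, "travel": [0, 0, -0.004], "delta_rot": [0, 0, 0]},
    {"claw": 0.04, "travel": [0, 0, -0.002], "delta_rot": [0, 0, 0]},
    {"claw": 0.04, "travel": [0, 0, -0.001], "delta_rot": [0, 0, 0]},
    {"claw": 0.04, "travel": [0, 0, 0], "delta_rot": [0, 0, 0]},
    {"claw": 0.04, "travel": [0, 0, 0], "delta_rot": [0, 0, 0]}
  ]
}}

```text
clock: 25.4
position: [0.4691, -0.0177, 0.0338]
ee_rot: [[0.997, 0.083, 0.001], [0.083, -0.997, -0.0], [0.001, 0.0, -1.0]]
wrist_force: [1.5, 0.1, -2.1]
gripper_width: 0.0616
grasp_force: 25.0
```

Call:
{"method": "step_arm", "body": {
  "deltas": [
    {"claw": 0.04, "travel": [0, 0, -0.001], "delta_rot": [0, 0, 0]},
    {"claw": 0.04, "travel": [0, 0, 0], "delta_rot": [0, 0, 0]},
    {"claw": 0.094, "travel": [0, 0, 0], "delta_rot": [0, 0, 0]},
    {"claw": 0.094, "travel": [0, 0, 0], "delta_rot": [0, 0, 0]},
    {"claw": 0.094, "travel": [0, 0, 0], "delta_rot": [0, 0, 0]},
    {"claw": 0.094, "travel": [0, 0, 0.01], "delta_rot": [0, 0, 0]},
    {"claw": 0.094, "travel": [0, 0, 0.03], "delta_rot": [0, 0, 0]},
    {"claw": 0.094, "travel": [0, 0, 0.04], "delta_rot": [0, 0, 0]},
    {"claw": 0.094, "travel": [0, 0, 0.04], "delta_rot": [0, 0, 0]},
    {"claw": 0.094, "travel": [0, 0, 0.04], "delta_rot": [0, 0, 0]}
  ]
}}

```text
clock: 26.4
position: [0.4684, -0.0175, 0.1947]
ee_rot: [[0.997, 0.083, 0.001], [0.083, -0.997, -0.0], [0.001, 0.0, -1.0]]
wrist_force: [1.1, -0.1, -0.8]
gripper_width: 0.0941
grasp_force: 0.0
```

Call:
{"method": "step_arm", "body": {
  "deltas": [
    {"claw": 0.094, "travel": [0.02, -0.0137, 0], "delta_rot": [0, 0, -0.1]},
    {"claw": 0.094, "travel": [0.02, -0.0137, 0], "delta_rot": [0, 0, -0.1]},
    {"claw": 0.094, "travel": [0.02, -0.0137, 0], "delta_rot": [0, 0, -0.09]},
    {"claw": 0.094, "travel": [0.02, -0.0137, 0], "delta_rot": [0, 0, 0]},
    {"claw": 0.094, "travel": [0.02, -0.0137, 0], "delta_rot": [0, 0, 0]},
    {"claw": 0.094, "travel": [0.02, -0.0137, 0], "delta_rot": [0, 0, 0]},
    {"claw": 0.094, "travel": [0.02, -0.0137, 0], "delta_rot": [0, 0, 0]},
    {"claw": 0.094, "travel": [0.02, -0.0137, 0], "delta_rot": [0, 0, 0]},
    {"claw": 0.094, "travel": [0.02, -0.0137, 0], "delta_rot": [0, 0, 0]},
    {"claw": 0.094, "travel": [0.006, -0.0037, 0], "delta_rot": [0, 0, 0]}
  ]
}}

```text
clock: 27.4
position: [0.6559, -0.146, 0.1928]
ee_rot: [[0.978, -0.207, 0.001], [-0.207, -0.978, -0.001], [0.001, 0.0, -1.0]]
wrist_force: [0.1, -0.1, 0.1]
gripper_width: 0.094
grasp_force: 0.0
```

Call:
{"method": "step_arm", "body": {
  "deltas": [
    {"claw": 0.094, "travel": [0, 0, 0], "delta_rot": [0, 0, 0]},
    {"claw": 0.094, "travel": [0, 0, -0.03], "delta_rot": [0, 0, 0]},
    {"claw": 0.094, "travel": [0, 0, -0.04], "delta_rot": [0, 0, 0]},
    {"claw": 0.094, "travel": [0, 0, -0.03], "delta_rot": [0, 0, 0]},
    {"claw": 0.094, "travel": [0, 0, -0.016], "delta_rot": [0, 0, 0]},
    {"claw": 0.094, "travel": [0, 0, -0.009], "delta_rot": [0, 0, 0]},
    {"claw": 0.094, "travel": [0, 0, -0.004], "delta_rot": [0, 0, 0]},
    {"claw": 0.094, "travel": [0, 0, -0.002], "delta_rot": [0, 0, 0]},
    {"claw": 0.094, "travel": [0, 0, 0], "delta_rot": [0, 0, 0]},
    {"claw": 0.094, "travel": [0, 0, 0], "delta_rot": [0, 0, 0]}
  ]
}}

```text
clock: 28.4
position: [0.6557, -0.145, 0.063]
ee_rot: [[0.979, -0.206, 0.002], [-0.206, -0.979, -0.001], [0.003, 0.0, -1.0]]
wrist_force: [-1.2, -0.1, 0.2]
gripper_width: 0.094
grasp_force: 0.0
```

Call:
{"method": "step_arm", "body": {
  "deltas": [
    {"claw": 0.03, "travel": [0, 0, 0], "delta_rot": [0, 0, 0]},
    {"claw": 0.03, "travel": [0, 0, 0], "delta_rot": [0, 0, 0]},
    {"claw": 0.03, "travel": [0, 0, 0], "delta_rot": [0, 0, 0]},
    {"claw": 0.03, "travel": [0, 0, 0], "delta_rot": [0, 0, 0]},
    {"claw": 0.03, "travel": [0, 0, 0], "delta_rot": [0, 0, 0]},
    {"claw": 0.03, "travel": [0, 0, 0], "delta_rot": [0, 0, 0]},
    {"claw": 0.03, "travel": [0, 0, 0], "delta_rot": [0, 0, 0]},
    {"claw": 0.03, "travel": [0, 0, 0.005], "delta_rot": [0, 0, 0]},
    {"claw": 0.03, "travel": [0, 0, 0.01], "delta_rot": [0, 0, 0]},
    {"claw": 0.03, "travel": [0, 0, 0.015], "delta_rot": [0, 0, 0]}
  ]
}}

```text
clock: 29.4
position: [0.6537, -0.1442, 0.0911]
ee_rot: [[0.979, -0.206, -0.003], [-0.206, -0.979, 0.001], [-0.003, -0.001, -1.0]]
wrist_force: [-0.1, 0.2, -2.3]
gripper_width: 0.0541
grasp_force: 24.9
```

Call:
{"method": "step_arm", "body": {
  "deltas": [
    {"claw": 0.03, "travel": [-0.01, -0.004, 0.02], "delta_rot": [0, 0, 0]},
    {"claw": 0.03, "travel": [-0.0285, -0.0105, 0.01], "delta_rot": [0, 0, 0]},
    {"claw": 0.03, "travel": [-0.0285, -0.0105, 0], "delta_rot": [0, 0, 0]},
    {"claw": 0.03, "travel": [-0.0285, -0.0105, 0], "delta_rot": [0, 0, 0]},
    {"claw": 0.03, "travel": [-0.0285, -0.0105, 0], "delta_rot": [0, 0, 0]},
    {"claw": 0.03, "travel": [-0.0285, -0.0105, 0], "delta_rot": [0, 0, 0]},
    {"claw": 0.03, "travel": [-0.0285, -0.0105, 0], "delta_rot": [0, 0, 0]},
    {"claw": 0.03, "travel": [-0.0285, -0.0105, 0], "delta_rot": [0, 0, 0]},
    {"claw": 0.03, "travel": [-0.0285, -0.0105, 0], "delta_rot": [0, 0, 0]},
    {"claw": 0.03, "travel": [-0.013, -0.004, 0], "delta_rot": [0, 0, 0]}
  ]
}}

```text
clock: 30.4
position: [0.4022, -0.2374, 0.1227]
ee_rot: [[0.978, -0.207, 0.001], [-0.207, -0.978, -0.001], [0.001, 0.001, -1.0]]
wrist_force: [0.7, -0.0, -2.1]
gripper_width: 0.0541
grasp_force: 24.9
```

Call:
{"method": "step_arm", "body": {
  "deltas": [
    {"claw": 0.03, "travel": [0, 0, 0], "delta_rot": [0, 0, 0]},
    {"claw": 0.03, "travel": [0, 0, -0.012], "delta_rot": [0, 0, 0]},
    {"claw": 0.03, "travel": [0, 0, -0.017], "delta_rot": [0, 0, 0]},
    {"claw": 0.03, "travel": [0, 0, -0.014], "delta_rot": [0, 0, 0]},
    {"claw": 0.03, "travel": [0, 0, -0.008], "delta_rot": [0, 0, 0]},
    {"claw": 0.03, "travel": [0, 0, -0.004], "delta_rot": [0, 0, 0]},
    {"claw": 0.03, "travel": [0, 0, -0.003], "delta_rot": [0, 0, 0]},
    {"claw": 0.03, "travel": [0, 0, -0.001], "delta_rot": [0, 0, 0]},
    {"claw": 0.03, "travel": [0, 0, 0], "delta_rot": [0, 0, 0]},
    {"claw": 0.03, "travel": [0, 0, 0], "delta_rot": [0, 0, 0]}
  ]
}}

```text
clock: 31.4
position: [0.4041, -0.2369, 0.063]
ee_rot: [[0.979, -0.206, 0.001], [-0.206, -0.979, -0.001], [0.001, 0.001, -1.0]]
wrist_force: [0.0, 0.1, -2.5]
gripper_width: 0.0543
grasp_force: 24.9
```

Call:
{"method": "step_arm", "body": {
  "deltas": [
    {"claw": 0.03, "travel": [0, 0, -0.001], "delta_rot": [0, 0, 0]},
    {"claw": 0.03, "travel": [0, 0, -0.001], "delta_rot": [0, 0, 0]},
    {"claw": 0.03, "travel": [0, 0, 0], "delta_rot": [0, 0, 0]},
    {"claw": 0.094, "travel": [0, 0, 0], "delta_rot": [0, 0, 0]},
    {"claw": 0.094, "travel": [0, 0, 0], "delta_rot": [0, 0, 0]},
    {"claw": 0.094, "travel": [0, 0, 0], "delta_rot": [0, 0, 0]},
    {"claw": 0.094, "travel": [0, 0, 0.02], "delta_rot": [0, 0, 0]},
    {"claw": 0.094, "travel": [0, 0, 0.04], "delta_rot": [0, 0, 0]},
    {"claw": 0.094, "travel": [0, 0, 0.045], "delta_rot": [0, 0, 0]},
    {"claw": 0.094, "travel": [0, 0, 0.045], "delta_rot": [0, 0, 0]}
  ]
}}

```text
clock: 32.4
position: [0.4032, -0.2362, 0.2115]
ee_rot: [[0.979, -0.206, -0.001], [-0.206, -0.979, 0.001], [-0.001, -0.001, -1.0]]
wrist_force: [1.3, -0.6, 0.5]
gripper_width: 0.0938
grasp_force: 0.0
```

Call:
{"method": "step_arm", "body": {
  "deltas": [
    {"claw": 0.094, "travel": [0.007, 0.024, 0], "delta_rot": [0, 0, 0]},
    {"claw": 0.094, "travel": [0.007, 0.024, 0], "delta_rot": [0, 0, 0]},
    {"claw": 0.094, "travel": [0.007, 0.024, 0], "delta_rot": [0, 0, 0]},
    {"claw": 0.094, "travel": [0.007, 0.024, 0], "delta_rot": [0, 0, 0]},
    {"claw": 0.094, "travel": [0.007, 0.024, 0], "delta_rot": [0, 0, 0]},
    {"claw": 0.094, "travel": [0.007, 0.024, 0], "delta_rot": [0, 0, 0]},
    {"claw": 0.094, "travel": [0.007, 0.024, 0], "delta_rot": [0, 0, 0]},
    {"claw": 0.094, "travel": [0.007, 0.024, 0], "delta_rot": [0, 0, 0]},
    {"claw": 0.094, "travel": [0.007, 0.02, 0], "delta_rot": [0, 0, 0]},
    {"claw": 0.094, "travel": [0.002, 0.007, 0], "delta_rot": [0, 0, 0]}
  ]
}}

```text
clock: 33.4
position: [0.4689, -0.0161, 0.2103]
ee_rot: [[0.979, -0.203, -0.0], [-0.203, -0.979, 0.0], [-0.0, -0.0, -1.0]]
wrist_force: [-0.3, -0.1, -0.7]
gripper_width: 0.094
grasp_force: 0.0
```

```bash
python3 - <<'E'
from h import *
snap("scene","s3")
X,C,_=cloud("s3"); X=X[X[:,2]<.15]
for n,c in(('cup',(.469,-.018)),('hex',(.405,-.236)),('round',(.657,-.138))):
    P=X[np.hypot(X[:,0]-c[0],X[:,1]-c[1])<.085]; z=P[:,2]
    k=(z>.01)&(z<.02); print(n,'stand',rect(P[k]))
    Q=P[z>.03]
    if len(Q)>20:
      m=np.percentile(Q[:,2],98); print('   top %.4f'%m,rect(Q[Q[:,2]>m-.006]))
E
```

```text
cup stand c(495.7,-30.6) s(98.4,79.0) a9.8 | circ (495.2,-22.6) r57.7 n27
   top 0.0824 c(469.8,-17.2) s(59.6,59.7) a45.9 | circ (469.9,-17.9) r30.9 n129
hex stand c(407.9,-234.7) s(102.7,118.9) a17.5 | circ (407.2,-236.4) r61.1 n613
   top 0.1108 c(406.1,-236.7) s(54.4,59.4) a76.4 | circ (405.5,-236.2) r30.5 n158
round stand c(658.3,-138.2) s(107.8,108.2) a84.9 | circ (658.4,-139.0) r56.2 n1581
```

Hex pot is centred on its stand and the cup is where expected. Last transfer: the cup to the round stand.

Call:
{"method": "step_arm", "body": {
  "deltas": [
    {"claw": 0.094, "travel": [0, 0, -0.03], "delta_rot": [0, 0, 0]},
    {"claw": 0.094, "travel": [0, 0, -0.04], "delta_rot": [0, 0, 0]},
    {"claw": 0.094, "travel": [0, 0, -0.04], "delta_rot": [0, 0, 0]},
    {"claw": 0.094, "travel": [0, 0, -0.03], "delta_rot": [0, 0, 0]},
    {"claw": 0.094, "travel": [0, 0, -0.02], "delta_rot": [0, 0, 0]},
    {"claw": 0.094, "travel": [0, 0, -0.01], "delta_rot": [0, 0, 0]},
    {"claw": 0.094, "travel": [0, 0, -0.005], "delta_rot": [0, 0, 0]},
    {"claw": 0.094, "travel": [0, 0, -0.003], "delta_rot": [0, 0, 0]},
    {"claw": 0.094, "travel": [0, 0, 0], "delta_rot": [0, 0, 0]},
    {"claw": 0.094, "travel": [0, 0, 0], "delta_rot": [0, 0, 0]}
  ]
}}

```text
clock: 34.45
position: [0.4697, -0.0179, 0.0335]
ee_rot: [[0.979, -0.206, 0.002], [-0.206, -0.979, -0.001], [0.002, 0.0, -1.0]]
wrist_force: [0.1, -1.1, -0.6]
gripper_width: 0.0941
grasp_force: 0.0
```

Call:
{"method": "step_arm", "body": {
  "deltas": [
    {"claw": 0.04, "travel": [0, 0, 0], "delta_rot": [0, 0, 0]},
    {"claw": 0.04, "travel": [0, 0, 0], "delta_rot": [0, 0, 0]},
    {"claw": 0.04, "travel": [0, 0, 0], "delta_rot": [0, 0, 0]},
    {"claw": 0.04, "travel": [0, 0, 0], "delta_rot": [0, 0, 0]},
    {"claw": 0.04, "travel": [0, 0, 0], "delta_rot": [0, 0, 0]},
    {"claw": 0.04, "travel": [0, 0, 0.005], "delta_rot": [0, 0, 0]},
    {"claw": 0.04, "travel": [0, 0, 0.01], "delta_rot": [0, 0, 0]},
    {"claw": 0.04, "travel": [0, 0, 0.015], "delta_rot": [0, 0, 0]},
    {"claw": 0.04, "travel": [0, 0, 0.015], "delta_rot": [0, 0, 0]},
    {"claw": 0.04, "travel": [0, 0, 0.015], "delta_rot": [0, 0, 0]}
  ]
}}

```text
clock: 35.45
position: [0.4686, -0.0175, 0.0935]
ee_rot: [[0.979, -0.206, 0.0], [-0.206, -0.979, 0.0], [0.0, -0.0, -1.0]]
wrist_force: [0.9, -0.1, -1.2]
gripper_width: 0.0608
grasp_force: 24.4
```

Call:
{"method": "step_arm", "body": {
  "deltas": [
    {"claw": 0.04, "travel": [0.01, -0.006, 0], "delta_rot": [0, 0, 0]},
    {"claw": 0.04, "travel": [0.021, -0.0135, 0], "delta_rot": [0, 0, 0]},
    {"claw": 0.04, "travel": [0.021, -0.0135, 0], "delta_rot": [0, 0, 0]},
    {"claw": 0.04, "travel": [0.021, -0.0135, 0], "delta_rot": [0, 0, 0]},
    {"claw": 0.04, "travel": [0.021, -0.0135, 0], "delta_rot": [0, 0, 0]},
    {"claw": 0.04, "travel": [0.021, -0.0135, 0], "delta_rot": [0, 0, 0]},
    {"claw": 0.04, "travel": [0.021, -0.0135, 0], "delta_rot": [0, 0, 0]},
    {"claw": 0.04, "travel": [0.021, -0.0135, 0], "delta_rot": [0, 0, 0]},
    {"claw": 0.04, "travel": [0.021, -0.0135, 0], "delta_rot": [0, 0, 0]},
    {"claw": 0.04, "travel": [0.01, -0.006, 0], "delta_rot": [0, 0, 0]}
  ]
}}

```text
clock: 36.45
position: [0.6585, -0.1395, 0.0914]
ee_rot: [[0.978, -0.207, 0.001], [-0.207, -0.978, -0.001], [0.001, 0.0, -1.0]]
wrist_force: [-0.7, 0.5, -1.7]
gripper_width: 0.0607
grasp_force: 24.8
```

Call:
{"method": "step_arm", "body": {
  "deltas": [
    {"claw": 0.04, "travel": [0, 0, 0], "delta_rot": [0, 0, 0]},
    {"claw": 0.04, "travel": [0, 0, -0.01], "delta_rot": [0, 0, 0]},
    {"claw": 0.04, "travel": [0, 0, -0.015], "delta_rot": [0, 0, 0]},
    {"claw": 0.04, "travel": [0, 0, -0.012], "delta_rot": [0, 0, 0]},
    {"claw": 0.04, "travel": [0, 0, -0.006], "delta_rot": [0, 0, 0]},
    {"claw": 0.04, "travel": [0, 0, -0.004], "delta_rot": [0, 0, 0]},
    {"claw": 0.04, "travel": [0, 0, -0.002], "delta_rot": [0, 0, 0]},
    {"claw": 0.04, "travel": [0, 0, -0.001], "delta_rot": [0, 0, 0]},
    {"claw": 0.04, "travel": [0, 0, 0], "delta_rot": [0, 0, 0]},
    {"claw": 0.04, "travel": [0, 0, 0], "delta_rot": [0, 0, 0]}
  ]
}}

```text
clock: 37.45
position: [0.6572, -0.1378, 0.0431]
ee_rot: [[0.979, -0.206, 0.001], [-0.206, -0.979, -0.0], [0.001, 0.0, -1.0]]
wrist_force: [-1.1, 0.2, -2.1]
gripper_width: 0.0607
grasp_force: 24.8
```

Lower the last 1–2 mm, release, retreat and inspect.

Call:
{"method": "step_arm", "body": {
  "deltas": [
    {"claw": 0.04, "travel": [0, 0, -0.001], "delta_rot": [0, 0, 0]},
    {"claw": 0.04, "travel": [0, 0, -0.0005], "delta_rot": [0, 0, 0]},
    {"claw": 0.04, "travel": [0, 0, 0], "delta_rot": [0, 0, 0]},
    {"claw": 0.094, "travel": [0, 0, 0], "delta_rot": [0, 0, 0]},
    {"claw": 0.094, "travel": [0, 0, 0], "delta_rot": [0, 0, 0]},
    {"claw": 0.094, "travel": [0, 0, 0], "delta_rot": [0, 0, 0]},
    {"claw": 0.094, "travel": [0, 0, 0.02], "delta_rot": [0, 0, 0]},
    {"claw": 0.094, "travel": [0, 0, 0.04], "delta_rot": [0, 0, 0]},
    {"claw": 0.094, "travel": [0, 0, 0.045], "delta_rot": [0, 0, 0]},
    {"claw": 0.094, "travel": [0, 0, 0.045], "delta_rot": [0, 0, 0]}
  ]
}}

```text
clock: 38.45
position: [0.6562, -0.1374, 0.192]
ee_rot: [[0.979, -0.206, -0.001], [-0.206, -0.979, 0.0], [-0.001, -0.0, -1.0]]
wrist_force: [1.0, -0.3, 0.1]
gripper_width: 0.0942
grasp_force: 0.0
```

Call:
{"method": "step_arm", "body": {
  "deltas": [
    {"claw": 0.094, "travel": [-0.02, 0.01, 0.01], "delta_rot": [0, 0, 0]},
    {"claw": 0.094, "travel": [-0.02, 0.01, 0.01], "delta_rot": [0, 0, 0]},
    {"claw": 0.094, "travel": [-0.02, 0.01, 0.01], "delta_rot": [0, 0, 0]},
    {"claw": 0.094, "travel": [-0.02, 0.01, 0.01], "delta_rot": [0, 0, 0]},
    {"claw": 0.094, "travel": [-0.02, 0.01, 0.01], "delta_rot": [0, 0, 0]},
    {"claw": 0.094, "travel": [-0.02, 0.01, 0.01], "delta_rot": [0, 0, 0]},
    {"claw": 0.094, "travel": [-0.02, 0.01, 0.01], "delta_rot": [0, 0, 0]},
    {"claw": 0.094, "travel": [-0.02, 0.01, 0.01], "delta_rot": [0, 0, 0]},
    {"claw": 0.094, "travel": [0, 0, 0], "delta_rot": [0, 0, 0]},
    {"claw": 0.094, "travel": [0, 0, 0], "delta_rot": [0, 0, 0]}
  ]
}}

```text
clock: 39.45
position: [0.497, -0.0577, 0.2714]
ee_rot: [[0.979, -0.205, 0.002], [-0.205, -0.979, -0.001], [0.002, 0.0, -1.0]]
wrist_force: [-0.5, 0.1, -0.3]
gripper_width: 0.0938
grasp_force: 0.0
```

```bash
python3 - <<'E'
from h import *
snap("scene","s4")
X,C,_=cloud("s4"); X=X[X[:,2]<.15]
for n,c in(('cup',(.658,-.138)),('hex',(.405,-.236)),('bottle',(.626,.164)),('box',(.401,.269))):
    P=X[np.hypot(X[:,0]-c[0],X[:,1]-c[1])<.085]; z=P[:,2]
    k=(z>.01)&(z<.02); print(n,'stand',rect(P[k]))
    Q=P[z>.03]
    m=np.percentile(Q[:,2],98); print('   top %.4f'%m,rect(Q[Q[:,2]>m-.006]))
E
```

```text
cup stand c(665.5,-135.9) s(94.9,109.0) a17.6 | circ (658.8,-137.7) r55.1 n931
   top 0.0911 c(658.1,-137.9) s(61.1,60.9) a1.8 | circ (657.3,-138.5) r31.8 n192
hex stand c(408.3,-235.0) s(101.7,119.9) a18.3 | circ (405.8,-235.9) r60.0 n619
   top 0.1113 c(406.8,-236.6) s(55.0,61.6) a76.0 | circ (406.1,-237.1) r31.5 n157
bottle stand c(627.2,164.0) s(101.0,100.7) a26.0 | circ (628.2,164.0) r68.8 n764
   top 0.1341 c(626.5,164.1) s(24.1,25.5) a57.8 | circ (626.0,163.5) r13.6 n98
box stand c(401.8,268.7) s(83.7,143.1) a71.4 | circ (401.7,269.1) r80.2 n675
   top 0.0657 c(403.7,269.5) s(43.5,86.1) a70.9 | circ (404.5,269.0) r45.8 n362
```

View pics/s4.png

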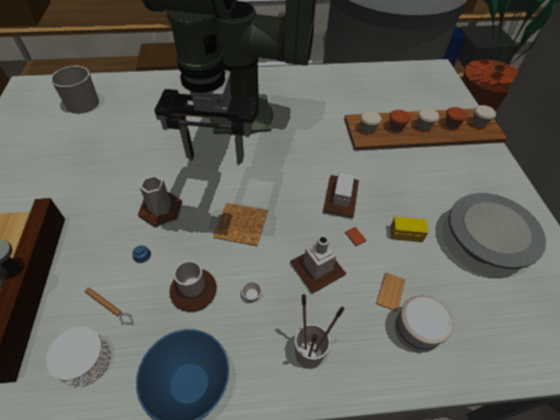

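The final view shows all four pots upright and within about 3 mm of centre: cup (190,280) on round, hex pot (155,198) on hex, bottle (320,260) on square and box (343,190) on oblong. The mat is empty and the arm is clear.

```bash
python3 -c "
from cell import workorder
print(workorder.sign_off())"
```

```text
the job is handed in; nothing more can be done
None
```

All four pots now stand upright within about 3 mm of the centre of the stand of their own shape, the arm is clear of everything, and the job was handed in at about 39.5 s; the sign-off returned no verdict.

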